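Find the hidden batten and park the iron weight over it

TASK

The thin plywood cover on the bench is carried by one batten hidden somewhere beneath it, running across its short side. First press gently along the cover with the closed fingers until you find the place where it no longer gives, and press firmly there for a moment to make sure; then stand the iron weight upright on the cover over that firm place, so that the cover stays level under it. Do not bang or overload the cover, set the weight down gently, and leave the seed jars and the seed egg alone.

Things in the scene. Friction and masses are not known exactly. Their poses are not given: they have to be found in the camera images.
- surround: fixed rectangular wooden surround on the bench, outside 202 (x) by 402 (y) mm, 48 mm high, walls 18 mm thick; origin at the centre of its underside, on the bench top. Its y axis runs along its long side. It may be turned by up to 0.12 rad.
- board: thin plywood cover board, 160 (x) by 360 (y) by 6 mm, level in the surround on soft rubber edge strips, 3 mm gap all round; origin at the centre of its top face, 54 mm above the bench (6 mm above the rim), z up, y along its long side. Below it, unseen, a batten 10 mm wide runs parallel to its x axis; its middle lies anywhere within 100 mm of the board's centre along y, either way.
- board_end_neg (a point): middle of the board's -y end, on its top face, 180 mm from its centre. The board hardly gives over the batten (under 1 mm at 10 N). Pressed a distance d to one side of it, it rocks about the batten on springs and gives about force x d squared / K at the finger, K = 14 N m (batten mid-way) to 20 N m (batten 100 mm off): about 3 mm at 5 N and 100 mm, 0.8 mm at 50 mm; it springs back when released.
- board_end_pos (a point): middle of the board's +y end, on its top face, 180 mm from its centre. The board's tilt is about force x d / K in rad (d and K as for the other end). More than 22 N on it from the robot or the weight harms it, and so does a tilt above 0.10 rad.
- weight: dark iron weight, 0.85 kg give or take a tenth: cylinder 52 mm in diameter and 48 mm high, above it a round knob 24 mm in diameter from 60 to 80 mm above its underside (neck 16 mm in diameter below it), to be gripped from above; origin at the centre of its underside, z up. It stands on the bench to the left or the right of the surround.
- seed_jar_a: sealed glass seed jar with brownish seed, foot 66 mm in diameter, 127 mm high, stands on the bench on the side opposite the weight; origin at the centre of its underside. Leave it alone.
- seed_jar_b: sealed glass seed jar with pale seed, foot 66 mm in diameter, 127 mm high, stands on the bench on the far left; origin at the centre of its underside. Leave it alone.
- seed_egg: egg-shaped glass of yellow maize on a round foot, 71 mm in diameter and 100 mm high, stands on the bench on the far right; origin at the centre of its underside. Leave it alone.
There are look-alikes about, which are no part of the job. There is more than one size of the weight; the one meant has the size given above.

How it is judged:
By the outcome, as a careful person would: the job done as asked, in the order asked, and still so for the second after the job is handed in, with the robot touching nothing.
It also fails if it takes over 72 s, if anything falls off the work surface, if the arm or the gripper's body presses on something with over 40 N, if the wrist force passes 120 N, or if a joint passes its speed limit or range.

ROBOT

A 6-joint arm with a two-finger parallel gripper is mounted at the origin on the work surface. World frame = base frame: x ahead of the robot, y to its left, z up, the work surface at z = 0. Lengths are in m, angles in degrees, forces in N, time in s.
With the tool pointing down it reaches from about 0.25 to 0.725 m from the base axis. Payload 9.7 kg.
Tool frame: the origin (TCP) lies at the very end of the fingers, on their centre line; the grasp point (between the pads) lies 19 mm behind it (bot.grip_point_offset is the z of the grasp point in the tool frame, in m); z points along the fingers, x is the direction in which the jaws open and shut, and the axes are right-handed (so a half turn about z gives the same grasp; the last joint's range is limited). The gripper opens to 85 mm and grips with 20 to 120 N. Pads are 22 mm wide; open, the fingers measure 114 mm over their backs; the gripper's body (76 mm by 85 mm) begins 54 mm behind the grasp point. The pads swing forward as they close: fully open they stand 13 mm farther back than shut.
Start: joints at [-71.792, 4.979, 10.078, 95.1, 0, 90], TCP at [0.172, -0.522, 0.231] pointing down, gripper open.
Joint ranges: [-179.16, 179.16], [-48.56, 103.87], [-65.8, 70.77], [-126.05, 130.52], [-82.76, 87.17], [-180, 180]. Speed limits (degrees/s): [127.2, 127.2, 147.25, 180, 180, 180].

INTERFACE

Orientations are given as [roll, pitch, yaw] about the fixed x, y, z axes, in that order (R = Rz(yaw) Ry(pitch) Rx(roll)).
In Python, from workcell import get_obs, viewer, job_done, bot gives the robot as it stands.
- The arm moves only by the shell command python3 -m handwheel 'ROWS' [FORCE]. ROWS is JSON, a list of rows, each a list of 5 numbers: the closure, from 0 (fully open) to 1 (shut), then the shift along the world's x, y, z in m, then the turn about the world's z in degrees. A call has 1 to 5 rows; each row is the pose to reach, as a shift and turn from the pose measured when the call began; what a row does not reach only later rows make up. A row lasts 1/10 s, in which the tool goes at most 50 mm and 8.59 degrees, less where a joint would pass 70% of its speed; a pose out of reach is approached as far as the arm can. A call with a gripper value outside its range is refused whole. The fingers move at their own pace and stop on an object; FORCE is the grip in N (left out, the last holds). Time passes only in rows, so rows that repeat a pose let the fingers close. It gives the time, the measured TCP pose, the force and the opening at its end, in the units of the state.
- get_obs(): the state, without advancing time (a new reading comes with each control period).
- viewer.camera(name): name is "scene" or "top" or "wrist"; returns a dict with "color" (420x560x3 uint8, blue, green, red), "K" (3x3 intrinsics, pixels), "dist_coeffs" ([k1, k2, p1, p2, k3] as OpenCV has them; the pictures are not rectified), "origin" and "orientation" of the camera in the world. Camera axes: x right, y down, z forward; pixel columns grow to the right and rows downward; lengths in m; the calibration is good to about 2 mm. A picture is of the moment at which its call begins. There is no depth.
- job_done(): hands the job in, once; it reports no verdict.
The state is a dict: "time": time; "q": joint angles; "qd": joint speeds; "joint_efforts": joint torques, N m; "ee_pos": TCP position; "tcp_rot": TCP orientation; "wrist_force": force on the tool from outside, world axes, zero at the start; "torque": the same for the moment, N m; "opening": finger opening in m.
Only numpy, scipy, OpenCV 4.12 (cv2) and the standard library are available. Lean on these libraries where they do the work, as an engineer would, in place of code of your own. Each camera call takes 0.05 s, during which the arm holds its last target.

## Working session

There is one attempt and no reset: what is moved stays moved. The work goes in short steps, Python scripts to look and compute and a shell command to move; the robot and the scene stay as the last step left them, time stands still between calls to the robot, and variables do not carry over. Pictures are saved under pics/ and viewed, and the job is handed in when it is done.

```bash
mkdir -p pics; ls; python3 - <<'E'
from workcell import get_obs, viewer, bot
import cv2
print(get_obs())
for n in ("scene","top"):
    c=viewer.camera(n); cv2.imwrite(f"pics/{n}0.png",c["color"]); print(n,c["K"],c["dist_coeffs"],c["origin"],c["orientation"])
E
```

```text
pics
{'time': 0.0, 'q': array([-7.17911825e+01,  5.01014868e+00,  1.00344084e+01,  9.51003242e+01,
        1.60913738e-03,  8.99995757e+01]), 'qd': array([-0.02029941,  0.01657074,  0.0161197 , -0.05091235,  0.04373041,
        0.02516838]), 'joint_efforts': array([-4.26593382e-03, -5.20399153e+01,  4.64793098e+01,  1.63938623e-02,
       -1.89421162e-04,  4.77150820e-06]), 'ee_pos': array([ 0.17179828, -0.52223093,  0.2305918 ]), 'tcp_rot': array([-1.79998390e+02,  7.60644888e-02, -7.17907582e+01]), 'wrist_force': array([ 0.33693851,  0.73743674, -0.57237661]), 'torque': array([-0.01378044, -0.01011144,  0.07400862]), 'opening': 0.08535511821091056}
scene [[494.60503585   0.         292.10000993]
 [  0.         494.60503585 217.49851978]
 [  0.           0.           1.        ]] [-0.17387991  0.          0.          0.          0.        ] [1.12181528 0.08222762 1.06221038] [-147.79185203   -0.65002591  100.69784686]
top [[401.54879893   0.         278.44152825]
 [  0.         401.54879893 203.34019753]
 [  0.           0.           1.        ]] [-0.07716497  0.          0.          0.          0.        ] [ 0.29106159 -0.04706309  1.01414074] [-1.67887518e+02  1.25418601e-01 -8.34401875e+01]
```

View pics/scene0.png

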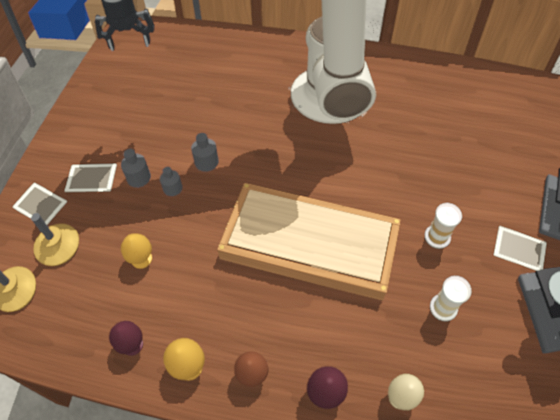

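View pics/top0.png

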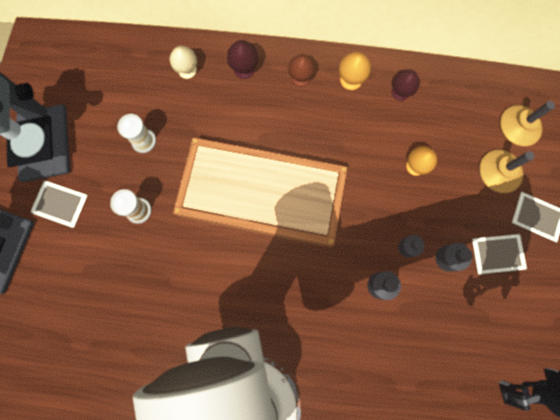

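The scene picture shows the surround with the cover in the middle (about 310,240), three dark weights at (135,170), (171,182) and (205,155), and the jars at (440,225) and (450,300). In the top picture the weights are at (454,256), (412,246) and (386,286), and the surround runs from (178,143) to (345,240). Next I'll measure them.

```bash
cat > h.py <<'E'
import numpy as np, cv2
from scipy.spatial.transform import Rotation as R
from workcell import get_obs, viewer, bot
def ray(c,uv):
    p=cv2.undistortPoints(np.array(uv,float).reshape(-1,1,2),np.array(c["K"]),np.array(c["dist_coeffs"])).reshape(-1,2)
    d=np.c_[p,np.ones(len(p))]
    return np.array(c["origin"]),d@R.from_euler("xyz",c["orientation"],degrees=True).as_matrix().T
def plane(c,uv,z):
    o,d=ray(c,uv); return o+d*((z-o[2])/d[:,2])[:,None]
def proj(c,P):
    M=R.from_euler("xyz",c["orientation"],degrees=True).as_matrix()
    rv=cv2.Rodrigues(M.T)[0]; t=-M.T@np.array(c["origin"])
    return cv2.projectPoints(np.array(P,float).reshape(-1,1,3),rv,t,np.array(c["K"]),np.array(c["dist_coeffs"]))[0].reshape(-1,2)
E
python3 - <<'E'
from h import *
for n,(x,y,w,h) in dict(scene=(110,120,120,85),top=(350,225,140,85)).items():
    im=cv2.imread(f"pics/{n}0.png")[y:y+h,x:x+w]; cv2.imwrite(f"pics/{n}_w.png",np.clip(cv2.resize(im,None,fx=5.5,fy=5.5,interpolation=cv2.INTER_CUBIC).astype(float)*1.8,0,255))
for n,(x,y,w,h) in dict(scene=(210,175,200,130),top=(165,130,195,120)).items():
    im=cv2.imread(f"pics/{n}0.png")[y:y+h,x:x+w]; cv2.imwrite(f"pics/{n}_b.png",cv2.resize(im,None,fx=4,fy=4,interpolation=cv2.INTER_CUBIC))
E
```

```text
[ WARN:0@0.732] global loadsave.cpp:1063 imwrite_ Unsupported depth image for selected encoder is fallbacked to CV_8U.
```

View pics/scene_w.png

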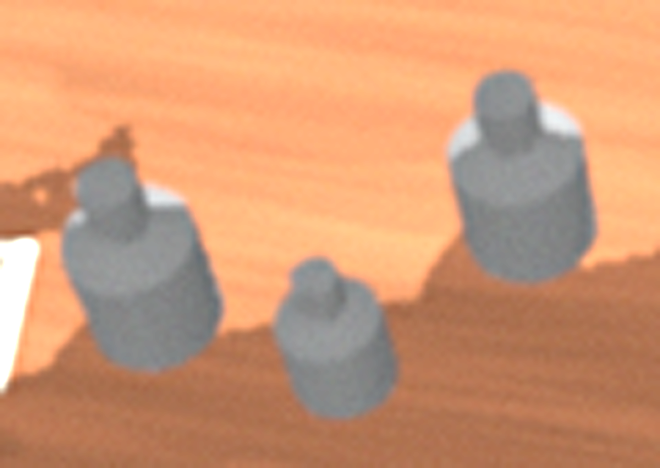

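View pics/top_w.png

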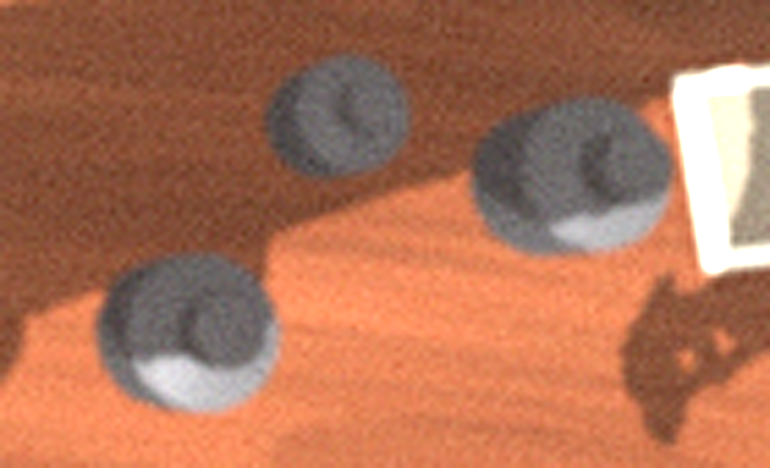

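View pics/top_b.png

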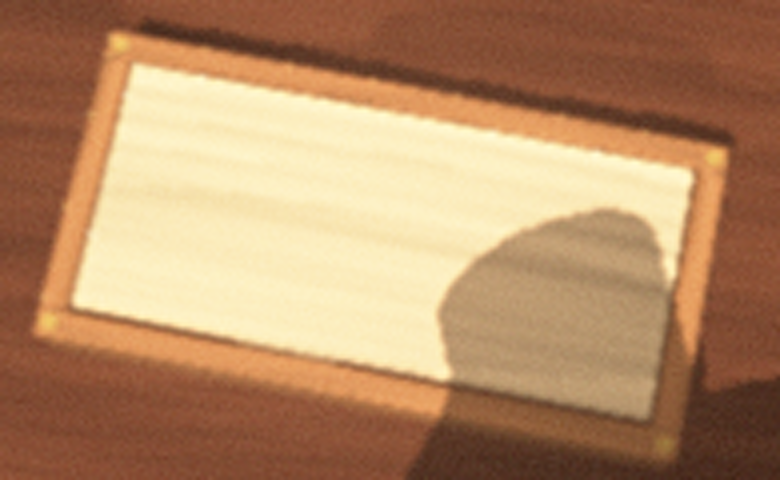

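View pics/scene_b.png

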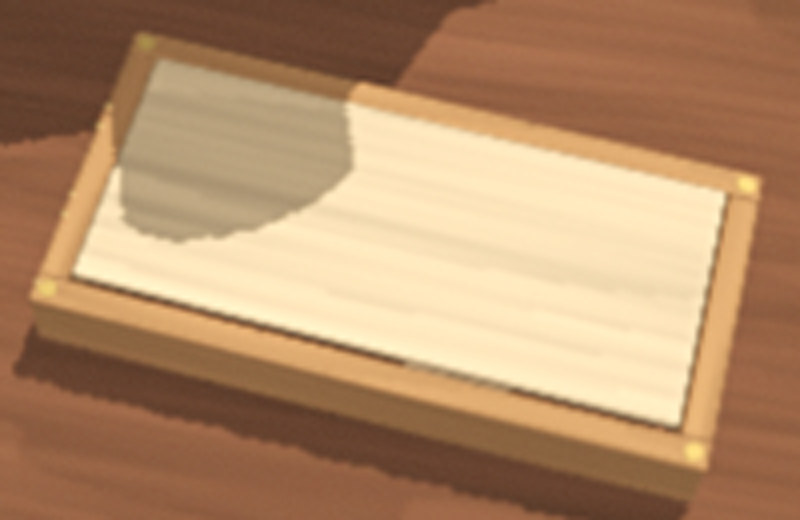

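Each crop shows three weights. The middle one is clearly smaller, and the other two differ slightly. I'll triangulate the knobs and measure their widths.

```bash
python3 - <<'E'
from h import *
S=viewer.camera("scene");T=viewer.camera("top")
def tri(a,b):
    o1,d1=ray(S,[a]);o2,d2=ray(T,[b]);d1=d1[0];d2=d2[0]
    k=np.linalg.lstsq(np.c_[d1,-d2],o2-o1,rcond=None)[0]
    p,q=o1+k[0]*d1,o2+k[1]*d2; return (p+q)/2,np.linalg.norm(p-q)
fs=lambda u:(np.array(u)/5.5+[110,120]-.4); ft=lambda u:(np.array(u)/5.5+[350,225]-.4)
for n,a,b in (("A knob",(107,178),(612,165)),("C knob",(507,90),(230,325)),("B knob",(316,275),(357,108))):
    print(n,tri(fs(a),ft(b)))
# masks
for n,c,r in (("scene",S,(110,120,120,85)),("top",T,(350,225,140,85))):
    x,y,w,h=r; im=c["color"][y:y+h,x:x+w].astype(int); sat=im.max(2)-im.min(2)
    m=((im[:,:,2]-im[:,:,0]<20)&(im.max(2)<150)).astype(np.uint8); m=cv2.morphologyEx(m,cv2.MORPH_OPEN,np.ones((2,2)))
    nn,l,s,ce=cv2.connectedComponentsWithStats(m)
    for i in range(1,nn):
        if s[i,4]>60: print(n,s[i],ce[i]+[x,y])
b=np.array
fb=lambda u:(b(u)/4+[165,130]-.4); gb=lambda u:(b(u)/4+[210,175]-.4)
P=plane(T,fb([(132,62),(694,170),(650,422),(72,306)]),.054)
Q=plane(S,gb([(683,430),(72,276),(157,58),(727,192)]),.054)
print(P.round(4),Q.round(4))
for X in(P,Q):
    print("c",X.mean(0),"len",np.linalg.norm(X[0]-X[1]),np.linalg.norm(X[2]-X[3]),np.linalg.norm(X[1]-X[2]),np.linalg.norm(X[0]-X[3]))
    v=(X[0]+X[3]-X[1]-X[2])[:2]; print("yaw",np.degrees(np.arctan2(-v[0],v[1])))
P=plane(T,fb([(108,32),(728,147),(678,463),(35,337)]),.048);Q=plane(S,gb([(709,468),(32,298),(138,35),(762,178)]),.048)
for X in(P,Q): 
    print("rim c",X.mean(0),np.linalg.norm(X[0]-X[1]),np.linalg.norm(X[1]-X[2]))
    v=(X[0]+X[3]-X[1]-X[2])[:2]; print("yaw",np.degrees(np.arctan2(-v[0],v[1])))
# body top widths scene: left/right extreme of upper ellipse
for n,l,r,z in (("A",(63,248),(198,240),.048),("C",(449,160),(585,150),.048),("B",(275,325),(383,315),.04)):
  for z in (.04,.048,.056):
    X=plane(S,[fs(l),fs(r)],z); print(n,z,np.linalg.norm(X[0]-X[1]),X.mean(0)[:2])
E
```

```text
A knob (array([ 0.41391589, -0.45769871,  0.10441764]), np.float64(0.010351170979687766))
C knob (array([ 0.33038703, -0.29338819,  0.10781005]), np.float64(0.001912649686386312))
B knob (array([ 0.42992365, -0.35586238,  0.07644309]), np.float64(0.0072119589434332726))
scene [ 83  14  26  38 736] [205.37907609 153.89130435]
scene [ 12  30  29  38 777] [135.81981982 169.63706564]
scene [ 51  48  22  29 465] [171.37419355 182.89247312]
top [ 50  11  25  22 435] [412.16551724 246.91954023]
top [ 87  19  36  28 799] [454.43178974 257.73216521]
top [ 19  47  32  28 719] [384.8984701  285.84422809]
[[ 0.6224  0.1997  0.054 ]
 [ 0.5915 -0.16    0.054 ]
 [ 0.4312 -0.1468  0.054 ]
 [ 0.4619  0.2115  0.054 ]] [[ 0.6261  0.2022  0.054 ]
 [ 0.5954 -0.1589  0.054 ]
 [ 0.4339 -0.1462  0.054 ]
 [ 0.4637  0.2137  0.054 ]]
c [0.52673544 0.02607901 0.054     ] len 0.36101499505549167 0.3595458482480241 0.1609274325086336 0.1609131529891184
yaw -4.901220221396297
c [0.52977524 0.02771007 0.054     ] len 0.36242388180442253 0.36114208263568337 0.16198122439663382 0.16280232296362682
yaw -4.790381525243227
rim c [0.52601369 0.02633732 0.048     ] 0.40202526393610405 0.20229294991378277
yaw -4.56955305758858
rim c [0.52878908 0.02790774 0.048     ] 0.40077297264600803 0.197058781920406
yaw -4.549753497883606
A 0.04 0.06724130598387343 [ 0.40260883 -0.47321462]
A 0.048 0.06671506358156237 [ 0.40823747 -0.46886763]
A 0.056 0.06618882117925155 [ 0.41386611 -0.46452064]
C 0.04 0.0671076183688493 [ 0.31424409 -0.30183728]
C 0.048 0.06658242222955568 [ 0.32056428 -0.29883152]
C 0.056 0.06605722609026211 [ 0.32688448 -0.29582576]
B 0.04 0.05155393873718237 [ 0.42848882 -0.3612357 ]
B 0.048 0.05115046845693301 [ 0.43391491 -0.35776508]
B 0.056 0.0507469981766836 [ 0.43934101 -0.35429446]
```

The small middle weight (knob top about 80 mm, body about 52 mm wide) is the one meant; the other two are about 66 mm wide. The board centre is about (0.528, 0.027), with a yaw of about -4.7°. I'll go to the -y part of the cover with the fingers closed.

```bash
python3 -m handwheel '[[1,0.039,0.05,0,0],[1,0.077,0.1,0,0],[1,0.107,0.137,0,0],[1,0.137,0.177,0,0],[1,0.167,0.215,0,0]]' 20
python3 -m handwheel '[[1,0.03,0.038,0,0],[1,0.06,0.077,0,0],[1,0.09,0.116,0,0],[1,0.12,0.155,0,0],[1,0.15,0.194,0,0]]'
python3 -m handwheel '[[1,0,0,0,0],[1,0,0,0,0]]'
```

```text
time: 0.7
ee_pos: [0.3257, -0.3232, 0.2308]
tcp_rot: [-180.0, 0.0, -71.8]
wrist_force: [0.7, -1.4, 0.2]
opening: 0.0121
time: 1.2
ee_pos: [0.4766, -0.1273, 0.2309]
tcp_rot: [-180.0, 0.0, -71.8]
wrist_force: [0.9, -1.1, 0.3]
opening: 0.0
time: 1.4
ee_pos: [0.4769, -0.1262, 0.2305]
tcp_rot: [180.0, 0.0, -71.7]
wrist_force: [-0.6, 0.2, -0.4]
opening: -0.0
```

```bash
python3 -m handwheel '[[1,0.02,0.025,-0.03,-8],[1,0.043,0.053,-0.06,-16],[1,0.043,0.053,-0.1,-23],[1,0.043,0.053,-0.135,-23],[1,0.043,0.053,-0.155,-23]]'
python3 -m handwheel '[[1,0,0,-0.005,0],[1,0,0,-0.01,0],[1,0,0,-0.01,0]]'
```

```text
time: 1.9
ee_pos: [0.518, -0.0744, 0.0725]
tcp_rot: [179.8, 0.0, -94.8]
wrist_force: [-0.2, 0.1, 1.1]
opening: -0.0
time: 2.2
ee_pos: [0.518, -0.0752, 0.063]
tcp_rot: [179.8, 0.0, -94.8]
wrist_force: [-0.2, 0.1, 1.4]
opening: 0.0002
```

```bash
python3 - <<'E'
from h import *
print(get_obs()["ee_pos"],get_obs()["wrist_force"])
c=viewer.camera("wrist"); cv2.imwrite("pics/w1.png",c["color"]); print(c["origin"],c["orientation"])
E
```

```text
[ 0.5180071  -0.07520126  0.06304865] [-0.19253201  0.08170917  1.35788323]
[ 0.58531049 -0.08025024  0.20631456] [ 1.64618231e+02  7.65254676e-02 -9.48383647e+01]
```

View pics/w1.png

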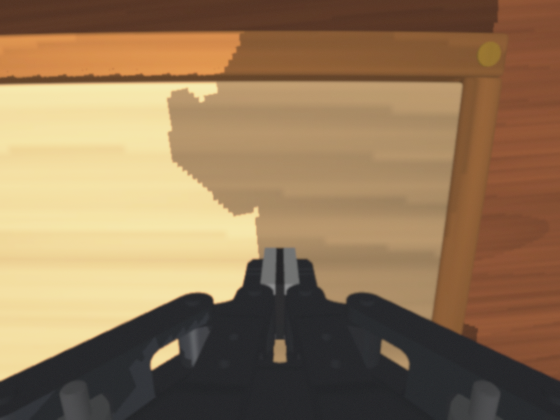

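The closed fingers (tips near 280,250) are just above the cover, and its -y end is at about (463,85). Now I'll press gently.

```bash
python3 -m handwheel '[[1,0,0,-0.004,0],[1,0,0,-0.006,0],[1,0,0,-0.008,0]]'; python3 -m handwheel '[[1,0,0,-0.001,0],[1,0,0,-0.002,0],[1,0,0,-0.002,0]]'
```

```text
time: 2.55
ee_pos: [0.5186, -0.0751, 0.0559]
tcp_rot: [179.9, 0.0, -94.8]
wrist_force: [0.1, 0.0, -0.2]
opening: 0.0
time: 2.85
ee_pos: [0.5186, -0.075, 0.0538]
tcp_rot: [179.9, 0.0, -94.8]
wrist_force: [0.0, -0.0, 0.1]
opening: -0.0002
```

```bash
python3 -m handwheel '[[1,0,0,-0.001,0],[1,0,0,-0.002,0],[1,0,0,-0.002,0]]';python3 -m handwheel '[[1,0,0,-0.001,0],[1,0,0,-0.002,0],[1,0,0,-0.002,0]]'
```

```text
time: 3.15
ee_pos: [0.5187, -0.075, 0.0518]
tcp_rot: [179.9, 0.0, -94.8]
wrist_force: [-0.8, 0.2, 1.6]
opening: -0.0001
time: 3.45
ee_pos: [0.5187, -0.075, 0.0498]
tcp_rot: [179.9, 0.0, -94.8]
wrist_force: [-1.0, -0.1, 3.2]
opening: 0.0001
```

```bash
python3 -m handwheel '[[1,0,0,-0.001,0],[1,0,0,-0.002,0],[1,0,0,-0.002,0]]'; python3 -m handwheel '[[1,0,0,0.006,0],[1,0,0,0.012,0],[1,0.006,0.06,0.012,0],[1,0.008,0.1,0.012,0],[1,0.008,0.1,0.012,0]]';  python3 -m handwheel '[[1,0,0,-0.003,0],[1,0,0,-0.005,0],[1,0,0,-0.006,0],[1,0,0,-0.006,0]]'
```

```text
time: 3.75
ee_pos: [0.5187, -0.0749, 0.0478]
tcp_rot: [179.9, 0.0, -94.8]
wrist_force: [-1.5, 1.2, 4.7]
opening: -0.0002
time: 4.25
ee_pos: [0.5257, -0.0082, 0.0602]
tcp_rot: [179.9, 1.6, -91.7]
wrist_force: [0.7, -0.4, -0.5]
opening: -0.0001
time: 4.65
ee_pos: [0.5255, -0.0089, 0.0539]
tcp_rot: [179.9, 1.6, -91.8]
wrist_force: [0.3, 0.7, -0.2]
opening: -0.0001
```

```bash
python3 -c "
from workcell import get_obs;print(get_obs()['q'].round(1))"; python3 -m handwheel '[[1,0,0,0.004,0],[1,0,0,0.006,8],[1,0,0.012,0.006,16],[1,0.003,0.034,0.006,20],[1,0.003,0.034,0.006,20]]'; python3 -c "
from workcell import get_obs;print(get_obs()['q'].round(1))"
```

```text
[ -1.8   2.1 -12.6  75.4   1.6 179.9]
time: 5.15
ee_pos: [0.5289, 0.0264, 0.0603]
tcp_rot: [179.9, 1.6, -71.6]
wrist_force: [-0.6, -0.2, -0.1]
opening: -0.0
[  2.1   2.9 -11.   76.6   1.5 163.6]
```

```bash
python3 -m handwheel '[[1,0,0,-0.003,0],[1,0,0,-0.006,0],[1,0,0,-0.007,0],[1,0,0,-0.007,0]]'; python3 -m handwheel '[[1,0,0,-0.0005,0],[1,0,0,-0.001,0],[1,0,0,-0.001,0]]'
```

```text
time: 5.55
ee_pos: [0.5289, 0.0259, 0.0535]
tcp_rot: [179.9, 1.6, -71.7]
wrist_force: [-0.3, -0.4, 3.1]
opening: -0.0001
time: 5.85
ee_pos: [0.529, 0.0258, 0.053]
tcp_rot: [179.9, 1.6, -71.7]
wrist_force: [-1.9, 0.9, 8.0]
opening: -0.0002
```

```bash
python3 -m handwheel '[[1,0,0,-0.0005,0],[1,0,0,-0.001,0],[1,0,0,-0.001,0]]'
```

```text
time: 6.15
ee_pos: [0.5289, 0.0258, 0.0527]
tcp_rot: [180.0, 1.6, -71.7]
wrist_force: [-3.5, 1.6, 8.4]
opening: 0.0001
```

```bash
python3 -m handwheel '[[1,0,0,0.005,0],[1,0,0,0.007,4],[1,0.003,0.04,0.007,12],[1,0.007,0.08,0.007,20],[1,0.007,0.1,0.007,20]]'; python3 -m handwheel '[[1,0,0,-0.003,0],[1,0,0,-0.006,0],[1,0,0,-0.006,0]]'; python3 -m handwheel '[[1,0,0,-0.0005,0],[1,0,0,-0.001,0],[1,0,0,-0.001,0]]'; python3 -m handwheel '[[1,0,0,-0.0005,0],[1,0,0,-0.001,0],[1,0,0,-0.001,0]]'
```

```text
time: 6.65
ee_pos: [0.5361, 0.1279, 0.0596]
tcp_rot: [180.0, 1.6, -51.4]
wrist_force: [0.5, -0.4, -0.0]
opening: 0.0002
time: 6.95
ee_pos: [0.5361, 0.1275, 0.0535]
tcp_rot: [180.0, 1.6, -51.4]
wrist_force: [-0.3, 2.4, 2.5]
opening: -0.0001
time: 7.25
ee_pos: [0.5363, 0.1269, 0.0532]
tcp_rot: [-180.0, 1.6, -51.5]
wrist_force: [-2.1, 2.0, 6.0]
opening: 0.0001
time: 7.55
ee_pos: [0.5365, 0.1264, 0.0531]
tcp_rot: [-179.9, 1.6, -51.5]
wrist_force: [-1.4, 2.6, 7.7]
opening: -0.0
```

```bash
python3 -m handwheel '[[1,0,0,0.005,0],[1,0,0,0.007,0],[1,0.003,0.04,0.007,0],[1,0.004,0.05,0.007,0],[1,0.004,0.05,0.007,0]]'; python3 -m handwheel '[[1,0,0,-0.003,0],[1,0,0,-0.006,0],[1,0,0,-0.006,0]]'; python3 -m handwheel '[[1,0,0,-0.0005,0],[1,0,0,-0.001,0],[1,0,0,-0.001,0]]'; python3 -m handwheel '[[1,0,0,-0.0005,0],[1,0,0,-0.001,0],[1,0,0,-0.001,0]]'
```

```text
time: 8.05
ee_pos: [0.5404, 0.1771, 0.0598]
tcp_rot: [-179.9, 1.6, -51.4]
wrist_force: [0.2, -0.5, 0.7]
opening: -0.0001
time: 8.35
ee_pos: [0.5403, 0.1763, 0.0533]
tcp_rot: [-180.0, 1.6, -51.5]
wrist_force: [-0.6, -0.0, 1.7]
opening: 0.0003
time: 8.65
ee_pos: [0.5404, 0.176, 0.0525]
tcp_rot: [-180.0, 1.6, -51.5]
wrist_force: [-0.3, -1.6, 2.1]
opening: 0.0001
time: 8.95
ee_pos: [0.5404, 0.176, 0.0517]
tcp_rot: [-180.0, 1.6, -51.5]
wrist_force: [-0.7, -1.4, 4.4]
opening: -0.0001
```

```bash
python3 -m handwheel '[[1,0,0,-0.001,0],[1,0,0,-0.0015,0],[1,0,0,-0.0015,0]]'; python3 -m handwheel '[[1,0,0,0.005,0],[1,0,0,0.008,0],[1,-0.004,-0.05,0.008,0],[1,-0.008,-0.1,0.008,0],[1,-0.008,-0.1,0.008,0]]'; python3 -m handwheel '[[1,0,0,-0.002,0],[1,0,0,-0.004,0],[1,0,0,-0.004,0]]'; python3 -m handwheel '[[1,0,0,-0.0005,0],[1,0,0,-0.001,0],[1,0,0,-0.001,0]]'; python3 -m handwheel '[[1,0,0,-0.0005,0],[1,0,0,-0.001,0],[1,0,0,-0.001,0]]'
```

```text
time: 9.25
ee_pos: [0.5404, 0.1759, 0.0505]
tcp_rot: [-179.9, 1.5, -51.5]
wrist_force: [-1.3, -1.1, 6.6]
opening: -0.0001
time: 9.75
ee_pos: [0.5319, 0.0717, 0.0584]
tcp_rot: [180.0, 1.5, -51.7]
wrist_force: [1.6, 0.6, 1.1]
opening: -0.0003
time: 10.05
ee_pos: [0.5319, 0.0724, 0.0541]
tcp_rot: [180.0, 1.5, -51.7]
wrist_force: [-0.2, 0.1, -0.1]
opening: 0.0002
time: 10.35
ee_pos: [0.532, 0.0728, 0.0539]
tcp_rot: [180.0, 1.5, -51.6]
wrist_force: [-3.1, -3.5, 7.6]
opening: 0.0
time: 10.65
ee_pos: [0.5322, 0.0732, 0.0539]
tcp_rot: [180.0, 1.4, -51.6]
wrist_force: [-2.2, -3.3, 8.6]
opening: -0.0
```

```bash
python3 -m handwheel '[[1,0,0,0.003,0],[1,0,0,0.006,0],[1,-0.004,-0.05,0.006,0],[1,-0.006,-0.071,0.006,0],[1,-0.006,-0.071,0.006,0]]'; python3 -m handwheel '[[1,0,0,-0.003,0],[1,0,0,-0.006,0],[1,0,0,-0.008,0],[1,0,0,-0.008,0]]'; python3 -m handwheel '[[1,0,0,-0.0005,0],[1,0,0,-0.001,0],[1,0,0,-0.001,0],[1,0,0,-0.001,0]]';python3 -m handwheel '[[1,0,0,-0.0003,0],[1,0,0,-0.0003,0]]'
```

```text
time: 11.15
ee_pos: [0.526, 0.0006, 0.0598]
tcp_rot: [180.0, 1.4, -51.7]
wrist_force: [-0.2, -0.5, 0.3]
opening: 0.0004
time: 11.55
ee_pos: [0.5261, 0.0012, 0.052]
tcp_rot: [180.0, 1.4, -51.6]
wrist_force: [-1.9, -1.3, 5.7]
opening: 0.0
time: 11.95
ee_pos: [0.5263, 0.0015, 0.0517]
tcp_rot: [180.0, 1.3, -51.6]
wrist_force: [-3.1, -4.3, 8.2]
opening: -0.0002
time: 12.15
ee_pos: [0.5264, 0.0018, 0.0519]
tcp_rot: [179.9, 1.2, -51.6]
wrist_force: [-2.4, -4.0, 7.0]
opening: 0.0001
```

```bash
python3 -m handwheel '[[1,0,0,0.005,0],[1,0,0,0.008,0],[1,0.004,0.05,0.008,0],[1,0.008,0.1,0.008,0],[1,0.012,0.15,0.008,0]]'; python3 -m handwheel '[[1,0,0,0,0],[1,0,0,-0.003,0],[1,0,0,-0.006,0],[1,0,0,-0.008,0],[1,0,0,-0.008,0]]'; python3 -m handwheel '[[1,0,0,-0.0005,0],[1,0,0,-0.001,0],[1,0,0,-0.001,0],[1,0,0,-0.001,0]]';python3 -m handwheel '[[1,0,0,-0.0003,0],[1,0,0,-0.0003,0]]'
```

```text
time: 12.65
ee_pos: [0.5384, 0.1531, 0.0601]
tcp_rot: [180.0, 1.3, -51.6]
wrist_force: [1.5, -0.1, 0.3]
opening: 0.0
time: 13.15
ee_pos: [0.5384, 0.1525, 0.0523]
tcp_rot: [-180.0, 1.3, -51.7]
wrist_force: [-2.4, 1.6, 4.4]
opening: 0.0002
time: 13.55
ee_pos: [0.5387, 0.1518, 0.0522]
tcp_rot: [-179.9, 1.3, -51.8]
wrist_force: [-1.4, 2.8, 6.4]
opening: 0.0001
time: 13.75
ee_pos: [0.539, 0.1511, 0.0525]
tcp_rot: [-179.8, 1.3, -51.8]
wrist_force: [-0.6, 2.1, 5.3]
opening: -0.0003
```

Presses on both sides (s ≈ -25 and +125 mm) give equally, about 0.29 mm/N, so the batten is near s ≈ +50 mm, at about (0.532, 0.077). I'll press there firmly.

```bash
python3 -m handwheel '[[1,0,0,0.005,0],[1,0,0,0.007,0],[1,-0.004,-0.04,0.007,0],[1,-0.007,-0.074,0.007,0],[1,-0.007,-0.074,0.007,0]]'; python3 -m handwheel '[[1,0,0,-0.003,0],[1,0,0,-0.005,0],[1,0,0,-0.006,0],[1,0,0,-0.006,0]]'; python3 -m handwheel '[[1,0,0,-0.0005,0],[1,0,0,-0.001,0],[1,0,0,-0.001,0],[1,0,0,-0.001,0]]'
```

```text
time: 14.25
ee_pos: [0.5315, 0.0739, 0.0594]
tcp_rot: [-179.9, 1.3, -52.0]
wrist_force: [-0.4, 0.1, -0.2]
opening: -0.0001
time: 14.65
ee_pos: [0.5316, 0.0741, 0.0539]
tcp_rot: [-179.9, 1.2, -52.0]
wrist_force: [-2.1, -4.5, 6.5]
opening: 0.0
time: 15.05
ee_pos: [0.5318, 0.0744, 0.0539]
tcp_rot: [-179.9, 1.2, -51.9]
wrist_force: [-4.2, -3.8, 9.8]
opening: 0.0001
```

```bash
python3 -m handwheel '[[1,0,0.0015,-0.001,0],[1,0,0.002,-0.0015,0],[1,0,0.002,-0.0015,0],[1,0,0.002,-0.0015,0],[1,0,0.002,-0.0015,0]]'; python3 -m handwheel '[[1,0,0,-0.0015,0],[1,0,0,-0.0015,0],[1,0,0,-0.0015,0],[1,0,0,-0.0015,0],[1,0,0,-0.0015,0]]'
```

```text
time: 15.55
ee_pos: [0.5324, 0.0761, 0.0538]
tcp_rot: [-179.9, 1.0, -51.9]
wrist_force: [-3.7, -8.1, 13.0]
opening: -0.0001
time: 16.05
ee_pos: [0.5324, 0.076, 0.0538]
tcp_rot: [-180.0, 0.9, -51.9]
wrist_force: [-6.5, -6.1, 14.9]
opening: -0.0
```

The firm place holds: at 15 N the tip sits at 53.8 mm, essentially no give. Now to the weight.

```bash
python3 -m handwheel '[[1,0,0,0.04,0],[1,0,0,0.08,8],[0.3,0,0,0.12,16],[0.3,-0.01,-0.035,0.15,24],[0.3,-0.02,-0.075,0.17,32]]'; python3 -m handwheel '[[0.3,-0.01,-0.045,0,8],[0.3,-0.02,-0.09,0,16],[0.3,-0.03,-0.135,0,24],[0.3,-0.04,-0.18,0,32],[0.3,-0.05,-0.225,0,40]]';python3 -m handwheel '[[0.3,-0.01,-0.045,0,3],[0.3,-0.02,-0.09,0,3],[0.3,-0.03,-0.13,0,3],[0.3,-0.03,-0.13,0,3]]'
python3 - <<'E'
from h import *
o=get_obs();print(o["ee_pos"],o["tcp_rot"],o["opening"],o["q"].round(1))
c=viewer.camera("wrist"); cv2.imwrite("pics/w2.png",c["color"]); print(c["origin"],c["orientation"])
E
```

```text
time: 16.55
ee_pos: [0.5128, 0.0019, 0.226]
tcp_rot: [-179.9, 0.8, -19.3]
wrist_force: [1.0, -1.1, 0.8]
opening: 0.0435
time: 17.05
ee_pos: [0.4651, -0.2146, 0.2258]
tcp_rot: [-179.9, 0.7, 19.1]
wrist_force: [1.0, -0.0, 0.2]
opening: 0.06
time: 17.45
ee_pos: [0.4343, -0.3479, 0.2246]
tcp_rot: [-179.9, 0.8, 22.0]
wrist_force: [0.6, -0.3, -1.0]
opening: 0.0599
[ 0.43425293 -0.34787072  0.22462108] [-179.89174297    0.81418689   21.97155913] 0.059860241533080075 [-38.4   6.2  10.7  95.   -0.7  29.7]
[ 0.41254952 -0.28549981  0.36820757] [165.02156134   0.83307397  21.95558039]
```

View pics/w2.png

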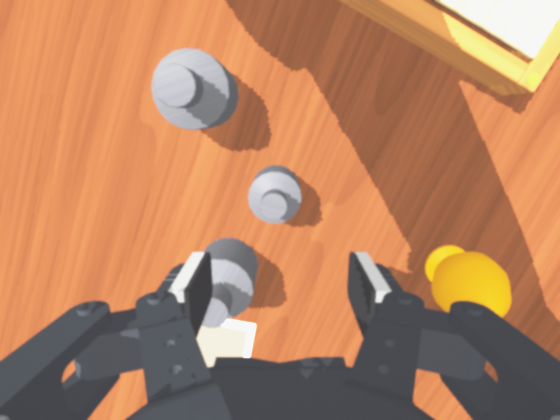

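The wrist picture shows the small weight at (275,195) with its knob top at (274,206). The large ones are at (193,88) and (230,275), and the egg is clear of it at (470,288).

```bash
python3 - <<'E'
from h import *
c=viewer.camera("wrist");im=c["color"]; cv2.imwrite("pics/w3.png",cv2.resize(im[150:240,230:330],None,fx=6,fy=6,interpolation=cv2.INTER_CUBIC))
k=plane(c,[(274,206)],.08)[0]; o=get_obs(); print(k, k-o["ee_pos"])
r=plane(c,[(261,206),(288,206)],.08); print(np.linalg.norm(r[0]-r[1]))
r=plane(c,[(248,194),(302,194)],.048); print(np.linalg.norm(r[0]-r[1]),r.mean(0))
E
```

```text
[ 0.43301106 -0.35664257  0.08      ] [-0.00221067 -0.01188979 -0.14516549]
0.023545057441441804
0.05183667198721554 [ 0.43167591 -0.35332809  0.048     ]
```

View pics/w3.png

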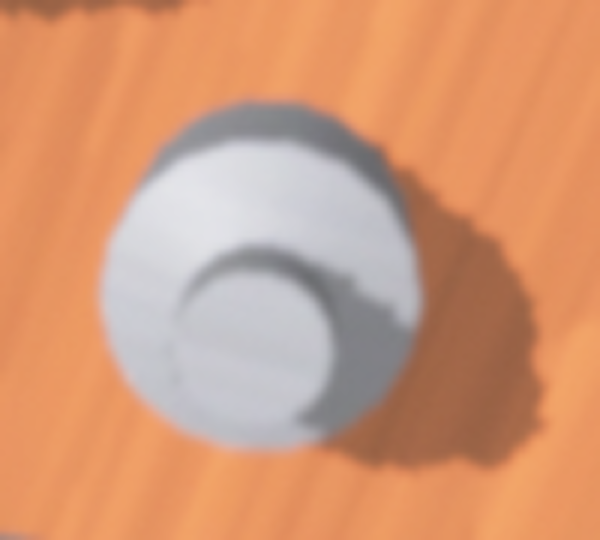

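Knob about 23.5 mm and body about 51.8 mm wide, so this is the right weight. Descending.

```bash
python3 -m handwheel '[[0.4,-0.003,-0.012,-0.03,0],[0.4,-0.003,-0.012,-0.07,0],[0.4,-0.003,-0.012,-0.1,0],[0.4,-0.003,-0.012,-0.11,0],[0.4,-0.003,-0.012,-0.11,0]]'
python3 - <<'E'
from h import *
o=get_obs();print(o["ee_pos"],o["tcp_rot"],o["opening"],o["wrist_force"])
c=viewer.camera("wrist"); cv2.imwrite("pics/w4.png",c["color"])
E
```

```text
time: 18.05
ee_pos: [0.4323, -0.3552, 0.1143]
tcp_rot: [-179.7, 0.8, 22.2]
wrist_force: [-0.3, 0.3, -0.4]
opening: 0.0514
[ 0.4323255  -0.35522486  0.11431166] [-179.74391769    0.81747      22.19900326] 0.05139954998025563 [-0.26204056  0.27296434 -0.35174601]
```

View pics/w4.png

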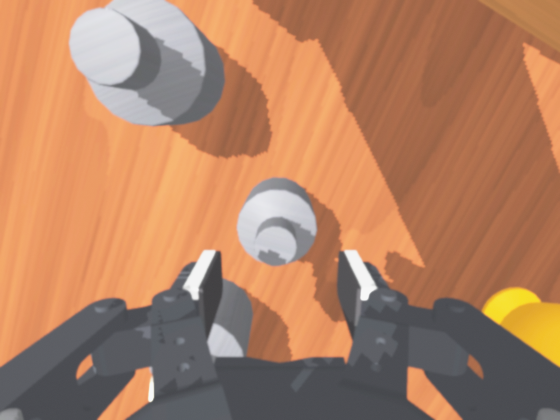

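The knob top is at (275,244), centred between the fingers. I'll check the offset once more.

```bash
python3 - <<'E'
from h import *
c=viewer.camera("wrist");o=get_obs();print(plane(c,[(275.5,243.5)],.08)[0]-o["ee_pos"])
print(proj(c,[o["ee_pos"]]))
E
python3 -m handwheel '[[0.4,0,-0.001,-0.025,0],[0.4,0,-0.001,-0.045,0],[0.4,0,-0.001,-0.063,0],[0.4,0,-0.001,-0.064,0],[0.4,0,-0.001,-0.064,0]]'
```

```text
[-0.00079763 -0.00241467 -0.03686254]
[[277.12877032 268.56892652]]
time: 18.65
ee_pos: [0.4338, -0.3578, 0.0545]
tcp_rot: [180.0, 0.7, 22.2]
wrist_force: [-0.2, 0.3, 0.5]
opening: 0.0513
```

```bash
python3 -m handwheel '[[0.4,-0.001,0,-0.002,0],[0.4,-0.002,0,-0.004,0],[0.6,-0.002,0,-0.004,0],[0.7,-0.002,0,-0.004,0],[0.85,-0.002,0,-0.004,0]]' 45;python3 -m handwheel '[[1,0,0,0,0],[1,0,0,0,0],[1,0,0,0,0],[1,0,0,0,0]]' 45
python3 - <<'E'
from h import *
c=viewer.camera("wrist"); cv2.imwrite("pics/w5.png",c["color"])
E
```

```text
time: 19.15
ee_pos: [0.4313, -0.3584, 0.0518]
tcp_rot: [179.9, 0.7, 22.1]
wrist_force: [-5.7, -1.0, 10.0]
opening: 0.0228
time: 19.55
ee_pos: [0.4312, -0.3585, 0.0518]
tcp_rot: [179.9, 0.8, 22.1]
wrist_force: [-3.2, -0.5, 0.8]
opening: 0.0222
```

View pics/w5.png

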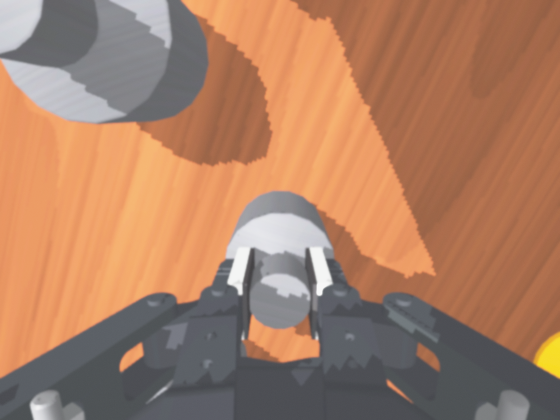

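It is held (opening 22 mm). I'll lift a little and check.

```bash
python3 -m handwheel '[[1,0,0,0.005,0],[1,0,0,0.015,0],[1,0,0,0.03,0],[1,0,0,0.03,0],[1,0,0,0.03,0]]' 50
python3 - <<'E'
from h import *
c=viewer.camera("wrist"); cv2.imwrite("pics/w6.png",c["color"]);print(get_obs()["wrist_force"],get_obs()["torque"])
c=viewer.camera("scene"); cv2.imwrite("pics/s6.png",cv2.resize(c["color"][100:240,90:290],None,fx=4,fy=4))
E
```

```text
time: 20.1
ee_pos: [0.4316, -0.3587, 0.0825]
tcp_rot: [179.8, 0.7, 22.1]
wrist_force: [0.5, 0.2, -9.4]
opening: 0.0227
[-0.91654563  0.4445893  -9.2812928 ] [0.06447467 0.01524897 0.0114451 ]
```

View pics/w6.png

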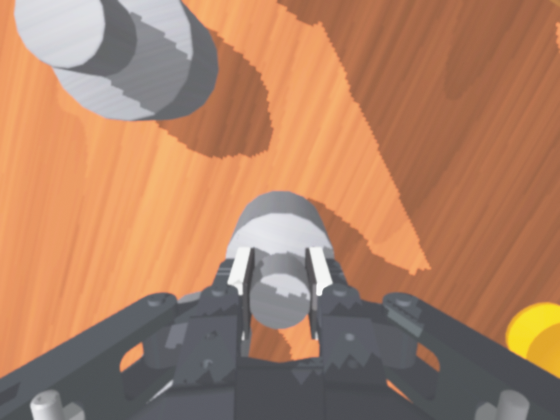

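View pics/s6.png

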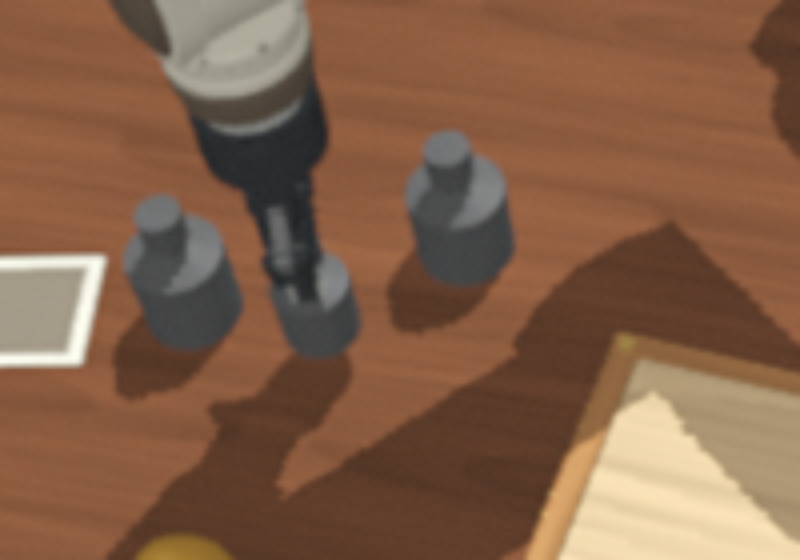

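It's held upright and off the bench (9.3 N hanging). Carrying it to the cover.

```bash
python3 -m handwheel '[[1,0,0,0.02,0],[1,0,0,0.045,0],[1,0.002,0.01,0.065,0],[1,0.007,0.03,0.075,0],[1,0.013,0.055,0.075,0]]'; python3 -m handwheel '[[1,0.007,0.03,0,0],[1,0.014,0.062,0,0],[1,0.022,0.095,0,0],[1,0.029,0.127,0,0],[1,0.036,0.158,0,0]]';python3 -m handwheel '[[1,0.007,0.032,0,0],[1,0.015,0.064,0,0],[1,0.022,0.096,0,0],[1,0.029,0.127,0,0],[1,0.036,0.157,0,0]]';python3 -m handwheel '[[1,0.005,0.02,0,0],[1,0.009,0.035,0,0],[1,0.01,0.04,0,0],[1,0.01,0.04,0,0]]'
```

```text
time: 20.7
ee_pos: [0.4445, -0.3036, 0.1578]
tcp_rot: [179.8, 0.7, 22.1]
wrist_force: [1.0, -0.5, -9.2]
opening: 0.0227
time: 21.2
ee_pos: [0.4803, -0.1442, 0.1573]
tcp_rot: [179.8, 0.7, 22.1]
wrist_force: [0.6, -0.3, -9.1]
opening: 0.0225
time: 21.7
ee_pos: [0.5162, 0.0142, 0.1568]
tcp_rot: [179.8, 0.8, 22.1]
wrist_force: [0.9, 0.6, -8.6]
opening: 0.0224
time: 22.1
ee_pos: [0.5261, 0.0544, 0.1565]
tcp_rot: [179.8, 0.8, 22.1]
wrist_force: [-0.4, -0.7, -8.2]
opening: 0.0222
```

Now over the firm place (x +6 mm, y +22 mm), then down to about 6 mm above the cover.

```bash
python3 -m handwheel '[[1,0.003,0.012,0,0],[1,0.006,0.022,0,0],[1,0.006,0.022,-0.015,0],[1,0.006,0.022,-0.03,0],[1,0.006,0.022,-0.04,0]]'; python3 -m handwheel '[[1,0,0,-0.003,0],[1,0,0,-0.004,0],[1,0,0,-0.004,0]]'
```

```text
time: 22.6
ee_pos: [0.5312, 0.076, 0.114]
tcp_rot: [179.9, 0.9, 22.1]
wrist_force: [0.2, -0.2, -8.8]
opening: 0.0224
time: 22.9
ee_pos: [0.5312, 0.0758, 0.11]
tcp_rot: [179.9, 0.9, 22.1]
wrist_force: [-0.3, -0.1, -8.8]
opening: 0.0228
```

```bash
python3 - <<'E'
from h import *
c=viewer.camera("scene"); cv2.imwrite("pics/s7.png",cv2.resize(c["color"][160:300,210:410],None,fx=4,fy=4))
E
```

```text
(no output)
```

View pics/s7.png

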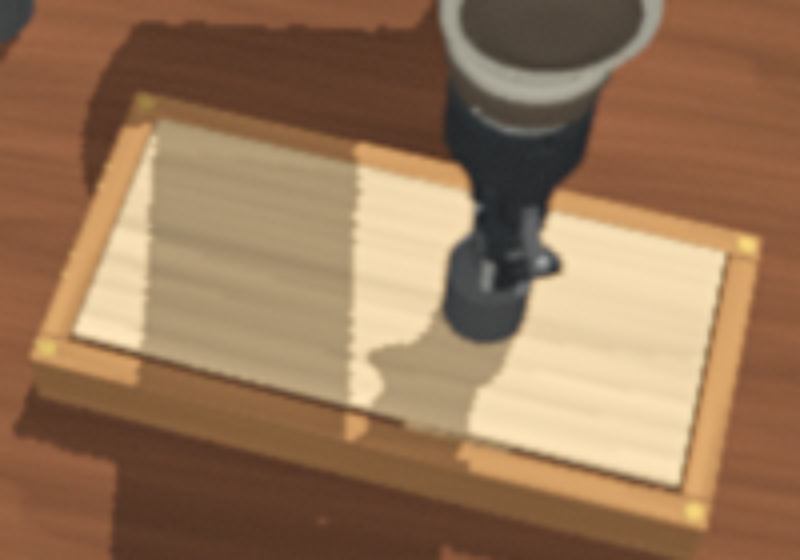

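The weight hangs upright just above the cover at the chosen place (crop 485,320). Lowering it slowly.

```bash
python3 -m handwheel '[[1,0,0.001,-0.0005,0],[1,0,0.001,-0.001,0],[1,0,0.001,-0.0015,0],[1,0,0.001,-0.002,0],[1,0,0.001,-0.0025,0]]'; python3 -m handwheel '[[1,0,0,-0.0005,0],[1,0,0,-0.001,0],[1,0,0,-0.001,0]]'; python3 -m handwheel '[[1,0,0,-0.0005,0],[1,0,0,-0.001,0],[1,0,0,-0.001,0]]'
```

```text
time: 23.45
ee_pos: [0.5314, 0.0769, 0.1079]
tcp_rot: [179.9, 0.9, 22.1]
wrist_force: [-0.2, 0.2, -8.2]
opening: 0.0226
time: 23.75
ee_pos: [0.5314, 0.0769, 0.1068]
tcp_rot: [179.9, 0.9, 22.1]
wrist_force: [-0.0, 0.5, -8.3]
opening: 0.0224
time: 24.05
ee_pos: [0.5314, 0.0769, 0.1059]
tcp_rot: [179.9, 0.9, 22.1]
wrist_force: [-0.8, -0.5, -7.9]
opening: 0.0225
```

```bash
python3 -m handwheel '[[1,0,0,-0.0003,0],[1,0,0,-0.0006,0],[1,0,0,-0.0006,0]]'; python3 -m handwheel '[[1,0,0,-0.0003,0],[1,0,0,-0.0006,0],[1,0,0,-0.0006,0]]'
```

```text
time: 24.35
ee_pos: [0.5314, 0.0769, 0.1057]
tcp_rot: [179.9, 0.9, 22.1]
wrist_force: [-3.1, -0.5, -3.0]
opening: 0.0226
time: 24.65
ee_pos: [0.5315, 0.0769, 0.1057]
tcp_rot: [179.8, 0.9, 22.1]
wrist_force: [-3.9, -0.3, 2.7]
opening: 0.0224
```

The cover bears the weight. Opening gently.

```bash
python3 -m handwheel '[[1,0,0,0.0003,0],[1,0,0,0.0003,0]]' 20; python3 -m handwheel '[[0.68,0,0,0,0],[0.6,0,0,0,0],[0.5,0,0,0,0],[0.4,0,0,0,0],[0.4,0,0,0,0]]'
python3 - <<'E'
from h import *
c=viewer.camera("wrist"); cv2.imwrite("pics/w8.png",c["color"])
E
```

```text
time: 24.85
ee_pos: [0.5315, 0.0769, 0.1057]
tcp_rot: [179.8, 0.9, 22.1]
wrist_force: [-1.5, -1.0, -4.6]
opening: 0.0224
time: 25.35
ee_pos: [0.5317, 0.0769, 0.1059]
tcp_rot: [179.8, 0.8, 22.1]
wrist_force: [-0.5, -0.7, 0.4]
opening: 0.0512
```

View pics/w8.png

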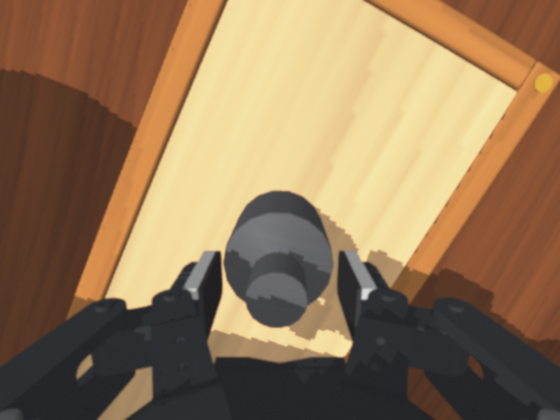

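The fingers are clear on both sides of the knob (275,300) and the weight stands. I'll lift away and look from above.

```bash
python3 -m handwheel '[[0.4,0,0,0.015,0],[0.4,0,0,0.05,0],[0.4,0,0,0.09,0],[0.4,0,0,0.13,0],[0.4,0,0,0.15,0]]'; python3 -m handwheel '[[0.4,-0.04,-0.03,0,0],[0.4,-0.08,-0.06,0,0],[0.4,-0.12,-0.09,0,0],[0.4,-0.15,-0.12,0,0],[0.4,-0.18,-0.15,0,0]]'; python3 -m handwheel '[[0.4,0,-0.04,0,0],[0.4,0,-0.08,0,0],[0.4,0,-0.12,0,0],[0.4,0,-0.12,0,0]]'
python3 - <<'E'
from h import *
for n in ("scene","top"):
    c=viewer.camera(n); im=c["color"]; cv2.imwrite(f"pics/{n}9.png",im)
    x,y=((210,165) if n=="scene" else (165,130)); cv2.imwrite(f"pics/{n}9c.png",cv2.resize(im[y:y+140,x:x+200],None,fx=4,fy=4,interpolation=cv2.INTER_CUBIC))
E
```

```text
time: 25.9
ee_pos: [0.5321, 0.077, 0.2609]
tcp_rot: [179.8, 0.6, 22.1]
wrist_force: [1.2, -0.8, 0.8]
opening: 0.0516
time: 26.4
ee_pos: [0.3505, -0.0737, 0.2622]
tcp_rot: [179.7, 0.5, 22.1]
wrist_force: [-0.2, -1.1, -0.4]
opening: 0.0516
time: 26.8
ee_pos: [0.3499, -0.1971, 0.2629]
tcp_rot: [179.6, 0.5, 21.9]
wrist_force: [0.1, 0.2, -0.3]
opening: 0.0514
```

View pics/scene9c.png

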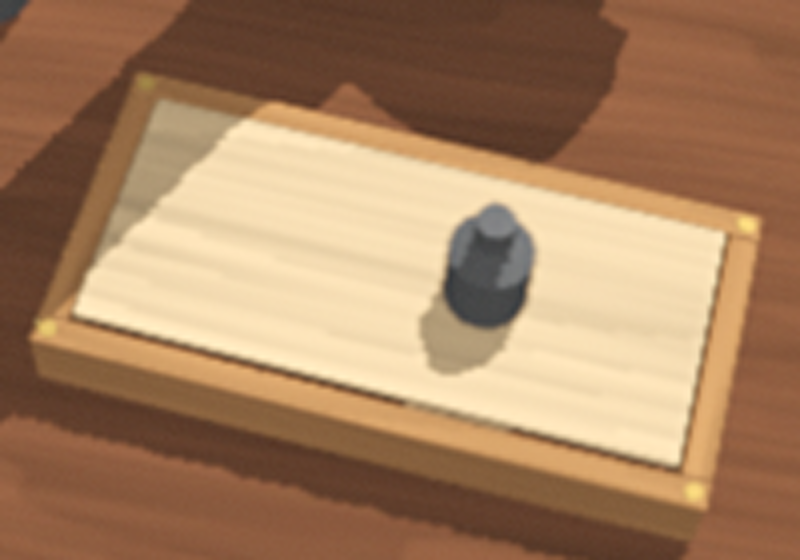

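View pics/top9c.png

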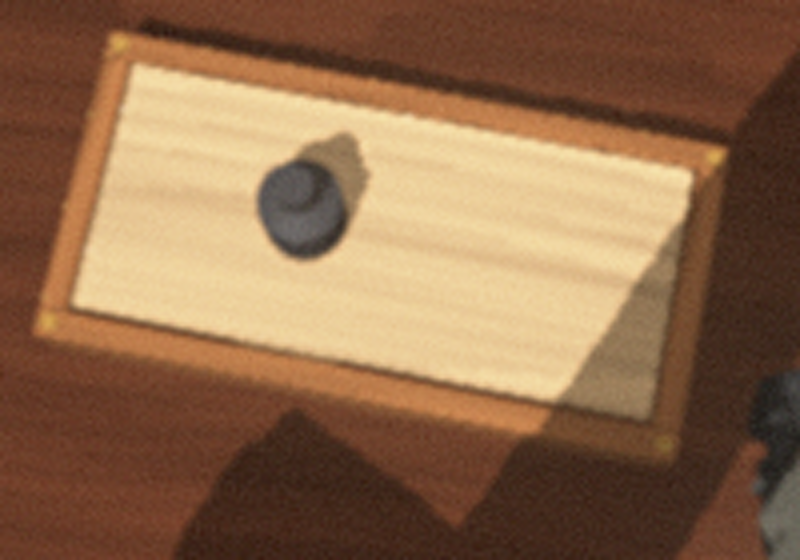

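The weight stands upright on the cover (scene crop 487,300; top crop 300,210). The cover's edges lie along the rim as before, and the robot is clear. Handing in.

```bash
python3 -c "
from workcell import job_done; print(job_done())"
```

```text
the job is handed in; nothing more can be done
None
```

The 52 mm iron weight is standing upright on the cover over the batten, and the job was handed in at about 27 s of the 72 s allowed.

- **Finding the batten:** I pressed gently, up to about 9 N, at seven places along the cover. It gave equally (about 0.29 mm/N) 75 mm either side of a point 50 mm from the centre towards the +y end, at world (0.532, 0.077).
- **Confirming it:** I pressed there at up to about 15 N for a second, and the cover gave almost nothing (about 0.2 mm).
- **Placing the weight:** I lowered it in steps of under 1 mm, and at touchdown the fingers pushed down with only about 3 N. Then I let go and moved the arm clear.

**Last checks:** The final scene and top pictures show the weight upright at the chosen place, the cover looking level in its surround, and the gripper touching nothing.

**Limits and disagreements:**
- **Levelness:** I judged it from the pictures only; they cannot show a tilt of a few mrad.
- **Batten position:** Estimates from individual pairs of presses ranged from about 44 to 54 mm from the centre. I used 50 mm, from the most symmetric pair.
- **Tool tilt:** The last joint hit its limit early in the probing, which left the tool tilted by 1.6° at most. It was down to about 0.9° when I set the weight down.
- **Sideways force:** The fingers pushed sideways with up to about 9 N during the firm press. The total stayed under about 17 N, below the 22 N limit.

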